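# Knock a jammed stone sample out of its tube

### The job

A stone sample is stuck in the neck of the square metal tube lying in the wooden cradle. Pick up the tube, tip it mouth down over the steel tray and tap its rim on one of the tray's hard edges until the stone comes free and drops into the tray, then lay the empty tube back in the two notches of its cradle. Leave the other things on the table where they are.

Things in the scene. Friction and masses are not known exactly. Their poses are not given: they have to be found in the camera images.
- tube: Square aluminium tube 130 mm long, 40 x 40 mm outside, 0.3 kg, lying level in the cradle, mouth roughly towards the robot. Square rim 64 x 64 x 8 mm round the mouth, 12 mm proud of the sides; opening 32 x 32 mm. Origin on its axis at mid length, 60 mm above the table; x points along it to the mouth (rim from x = 57 to 65 mm, closed end at -65 mm). Grip across the sides between the uprights.
- stone: Sawn grey stone bar 64 x 25 x 28 mm, 0.2 kg, 30 mm wide over its front 10 mm; origin at its middle, +x along it to the thick end. Starts in the tube, thick end 9 mm behind the mouth face, wedged by friction of about 1.6 times its weight: tipping or pressing alone does not free it. After about 7 mm of travel to the mouth it is loose and slides out; it cannot go deeper.
- tube_mouth (a point): Centre of the tube's mouth, in the plane of the rim's face, axes as the tube's. With the tube tipped mouth down by about 45 degrees, each sharp stop of the rim's face on a hard edge moves the stone outward: under 0.1 mm when set down slowly, roughly 1 mm when it meets the edge at 0.1 m/s, 3 mm at 0.15 m/s, 5 mm at 0.2 m/s. The shifts add up.
- tray: Heavy open steel tray, does not move, 170 mm along its x, 140 mm along its y, 50 mm high; walls 8 mm thick with a hard top edge at z = 50 mm, floor 6 mm thick. Origin at the centre of its underside, on the table.
- cradle: Fixed light wooden cradle: base 100 x 84 x 10 mm, two uprights 10 mm thick, 30 mm either side of its middle along x (50 mm free between). Each has a notch flaring upward, 44 mm wide at its floor 40 mm above the table; lips reach 59 mm, 82 mm apart over all. Origin: centre of its underside. The tube lies along its x, tube axis 60 mm above the table, rim outside the uprights.
- magnifier: Hand lens lying on the table, 148 mm long, brass ring and black handle; a bystander.
- tape_roll: Roll of cloth tape standing on its flat side, 52 mm across, 28 mm high; a bystander.
- torch: Black laser torch lying on its side, 104 mm long, 32 mm thick; a bystander.
- petri_dish: Flat glass dish, 103 mm across, 16 mm high; a bystander.

How it is judged:
By the outcome, as a careful person would: the job done as asked, in the order asked, and still so for the second after the job is handed in, with the robot touching nothing.
It also fails if it takes over 48 s, if anything falls off the work surface, if the arm or the gripper's body presses on something with over 40 N, if the wrist force passes 120 N, or if a joint passes its speed limit or range.

### The arm

A 6-joint arm with a two-finger parallel gripper is mounted at the origin on a cart in front of the work surface, level with it; the furniture and walls round the work are solid. World frame = base frame: x ahead of the robot, y to its left, z up, the work surface at z = 0. Lengths are in m, angles in rad, forces in N, time in s.
With the tool pointing down it reaches from about 0.35 to 0.775 m from the base axis. Payload 7.3 kg.
Tool frame: the origin (TCP) lies on the centre line of the jaws, within the pads' length; the fingertips stand tip_reach ahead of it and the grasp point (between the pads) lies 6 mm ahead of it (tip_reach is the distance from the TCP to the fingertips, in m); x points along the fingers, y is the direction in which the jaws open and shut, and the axes are right-handed (so a half turn about x gives the same grasp; the last joint's range is limited). The gripper opens to 92 mm and grips with 3 to 60 N. Pads are 19 mm wide; open, the fingers measure 130 mm over their backs; the gripper's body (75 mm by 190 mm) begins 47 mm behind the grasp point.
Start: joints at [1.062, 0.342, 1.524, -0, 1.275, -0.146], TCP at [0.186, 0.491, 0.22] pointing down, gripper open.
Joint ranges: [-2.53, 2.53], [-0.77, 2.02], [0.04, 2.7], [-1, 4.14], [0.28, 2.66], [-3.11, 3.11]. Speed limits (rad/s): [2.57, 2.57, 3.14, 3.14, 3.14, 3.14].

### API

Orientations are given as [roll, pitch, yaw] about the fixed x, y, z axes, in that order (R = Rz(yaw) Ry(pitch) Rx(roll)).
In Python, from cell import observe, read_camera, get_calibration, hand_in, tip_reach gives the robot as it stands. The module is installed in compiled form; this text tells all that it offers.
- The arm moves only by the shell command python3 -m crank 'ROWS' [FORCE]. ROWS is JSON, a list of rows, each an object of numbers: "fingers": the opening, from -1 (shut) to 1 (fully open); "tx", "ty", "tz": the shift along the tool's x, y, z in units of 40 mm (1.0 is 40 mm); "roll": the turn about the tool's x in units of 10 degrees (1.0 is 10 degrees). In form: [{"fingers": .., "tx": .., "ty": .., "tz": .., "roll": ..}, ...]. A call has exactly 8 rows; each row is the pose to reach, as a shift and turn from the pose commanded when the call began, along the tool's axes at that moment; what a row does not reach only later rows make up. A row lasts 1/8 s, in which the tool goes at most 62.5 mm and 10.7 degrees, less where a joint would pass 70% of its speed; a pose out of reach is approached as far as the arm can. A call with a gripper value outside its range is refused whole. The fingers move at their own pace and stop on an object; FORCE is the grip in N (left out, the last holds). Time passes only in rows, so rows that repeat a pose let the fingers close, or fill a call up. It gives the time, the measured TCP pose, the force and the opening at its end, in the units of the state.
- observe(): the state, without advancing time (a new reading comes with each control period).
- read_camera(name): name is "side" or "top"; returns (picture, depth): 384x512x3 uint8, red, green, blue; 384x512 float32, m along the optical axis (not along the pixel's ray), 0 where there is no reading.
- get_calibration(name): a dict with "vertical_fov" (degrees; the focal length in pixels is half the picture's height over the tangent of half this angle, whatever the lens; pixels are square), "cx", "cy" (the principal point, pixels), "dist_coeffs" ([k1, k2, p1, p2, k3] as OpenCV has them; the pictures are not rectified), "pose" (4x4, takes a point from camera to world coordinates). Camera axes: x right, y down, z forward; pixel columns grow to the right and rows downward; lengths in m; the calibration is good to about 2 mm. A picture is of the moment at which its call begins. get_calibration takes no time and is no camera call.
- hand_in(): hands the job in, once; it reports no verdict.
The state is a dict: "time": time; "qpos": joint angles; "qvel": joint speeds; "joint_efforts": joint torques, N m; "tool_pos": TCP position; "tool_rot": TCP orientation; "contact_force": force on the tool from outside, world axes, zero at the start; "torque": the same for the moment, N m; "opening": finger opening in m.
Only numpy, scipy, OpenCV 4.12 (cv2) and the standard library are available. Lean on these libraries where they do the work, as an engineer would, in place of code of your own. Each camera call takes 0.05 s, during which the arm holds its last target. There are 200 camera calls.

## Working session

There is one attempt and no reset: what is moved stays moved. The work goes in short steps, Python scripts to look and compute and a shell command to move; the robot and the scene stay as the last step left them, time stands still between calls to the robot, and variables do not carry over. Pictures are saved under pics/ and viewed, about 8 in all and at most 12, crops included, and the job is handed in when it is done.

```bash
mkdir -p pics; ls
python3 - <<'E'
from cell import *
import cv2,numpy as np
print(observe()); print(tip_reach if not callable(tip_reach) else tip_reach())
for n in("side","top"):
    p,d=read_camera(n); c=get_calibration(n); print(n,c)
    cv2.imwrite(f"pics/{n}0.png",p[:,:,::-1]); np.savez(f"{n}0.npz",p=p,d=d)
a=cv2.imread("pics/top0.png");b=cv2.imread("pics/side0.png")
cv2.imwrite("pics/a0.png",cv2.resize(a,(800,600)))
E
```

```text
pics
{'time': 0.0, 'qpos': array([ 1.06197861e+00,  3.42732386e-01,  1.52504395e+00, -1.57571558e-05,
        1.27539915e+00, -1.46001635e-01]), 'qvel': array([-0.00047549,  0.00073572, -0.00076341,  0.00039413, -0.00078349,
       -0.00012034]), 'joint_efforts': array([ 9.06045370e-04, -4.31230438e+01, -2.44230151e+01,  7.18078692e-02,
        5.57597622e-02, -1.14620548e-04]), 'tool_pos': array([0.18609928, 0.49044842, 0.21963056]), 'tool_rot': array([-1.70727899,  1.56921342, -2.07009047]), 'contact_force': array([ 0.45912011, -0.10555858, -0.52624718]), 'torque': array([ 0.04186197,  0.01797802, -0.08707211]), 'opening': 0.09178454760508345}
0.025
side {'vertical_fov': 45.273872339886886, 'cx': 249.65729730091314, 'cy': 194.36306726003647, 'dist_coeffs': array([0.03135093, 0.        , 0.        , 0.        , 0.        ]), 'pose': array([[ 0.99942013, -0.02831123,  0.01891773,  0.52159074],
       [-0.03176791, -0.57530697,  0.81732043, -0.75253623],
       [-0.01225585, -0.81744747, -0.57587275,  0.70005175],
       [ 0.        ,  0.        ,  0.        ,  1.        ]])}
top {'vertical_fov': 50.557180982000816, 'cx': 250.1420106119198, 'cy': 189.74809213329033, 'dist_coeffs': array([-0.03371,  0.     ,  0.     ,  0.     ,  0.     ]), 'pose': array([[ 0.00205309, -0.99337692,  0.11488294,  0.44808052],
       [-0.99992807, -0.00339696, -0.0115032 ,  0.14897667],
       [ 0.01181726, -0.11485106, -0.99331243,  0.99352012],
       [ 0.        ,  0.        ,  0.        ,  1.        ]])}
```

View pics/a0.png

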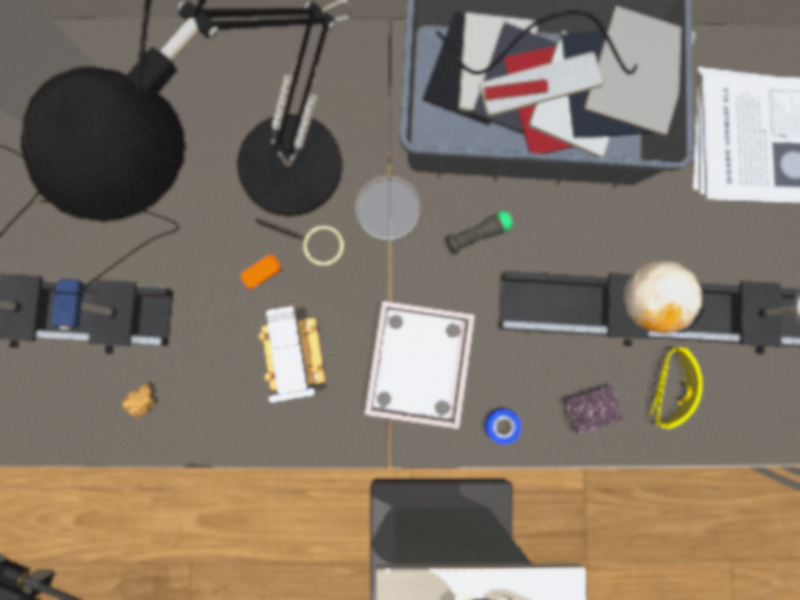

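View pics/side0.png

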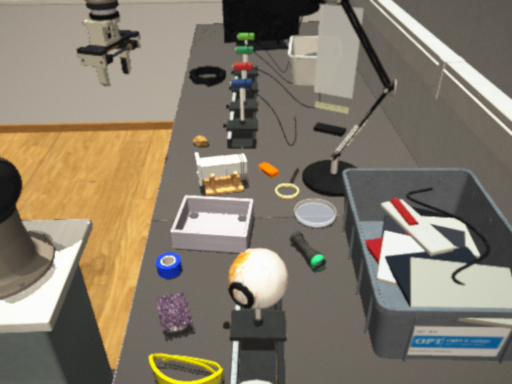

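The top view shows the tube in the cradle at about (288,352) in the 800x600 picture, with its rim at (290,395) facing the robot. The tray is at (420,365) and the tape roll at (503,426). The magnifier, dish and torch are beyond them. In the side view the tube is at (220,165) and the tray at (213,222).

Next I'll measure the poses.

```bash
cat > h.py <<'E'
import numpy as np,cv2
from cell import *
def cloud(n,d=None,p=None):
    if d is None: p,d=read_camera(n)
    c=get_calibration(n); f=192/np.tan(np.radians(c["vertical_fov"]/2))
    K=np.array([[f,0,c["cx"]],[0,f,c["cy"]],[0,0,1]])
    v,u=np.mgrid[0:384,0:512]
    uv=cv2.undistortPoints(np.stack([u,v],-1).reshape(-1,1,2).astype(float),K,c["dist_coeffs"]).reshape(384,512,2)
    X=np.dstack([uv*d[...,None],d]); T=c["pose"]
    W=X@T[:3,:3].T+T[:3,3]; W[d==0]=np.nan
    return p,d,W
def rect(P):
    (c,s,a)=cv2.minAreaRect(P.astype(np.float32)*1000); return np.round(c,1),np.round(s,1),round(a,2)
E
python3 - <<'E'
from h import *
for n in("top","side"):
    z=np.load(n+"0.npz");p,d,W=cloud(n,z["d"],z["p"])
    print(n,"table z",np.nanmedian(W[...,2][(abs(W[...,0]-.45)<.15)&(abs(W[...,1]-.14)<.2)]))
    def box(x0,x1,y0,y1,z0,z1):
        X,Y,Z=W[...,0],W[...,1],W[...,2]
        return (X>x0)&(X<x1)&(Y>y0)&(Y<y1)&(Z>z0)&(Z<z1)
    m=box(.3,.6,.12,.40,.068,.1)
    _,l,s,_=cv2.connectedComponentsWithStats(m.astype(np.uint8))
    for i in range(1,len(s)):
        if s[i,4]>40: print("tall",s[i],rect(W[l==i][:,:2]),np.round(np.nanpercentile(W[l==i],[5,50,95],axis=0)*1000).tolist())
    m=box(.3,.6,-.05,.40,.012,.1)
    _,l,s,_=cv2.connectedComponentsWithStats(m.astype(np.uint8))
    for i in range(1,len(s)):
        if s[i,4]>40: print("any",s[i],rect(W[l==i][:,:2]),np.nanpercentile(W[l==i][:,2],98))
E
```

```text
top table z 0.0018511435650113706
tall [ 171  196   32   61 1114] (array([473.3, 288.7]), array([129.9,  64.4]), 10.1) [[414.0, 263.0, 78.0], [469.0, 287.0, 81.0], [530.0, 309.0, 93.0]]
any [154 173  24  12 161] (array([588.2, 342.2]), array([25.2, 56. ]), 7.21) 0.026197313296373318
any [321 173   8   8  49] (array([592.9, -42. ]), array([14. , 14.4]), 0.72) 0.039169416056986636
any [ 234  193   70   81 1129] (array([458. ,  94.3]), array([140.3, 170.5]), 81.55) 0.053137141840987424
any [ 166  196   40   61 1381] (array([473.2, 289.2]), array([129.9,  79. ]), 10.1) 0.09385133362748958
any [320 197  10  14  74] (array([527.9, -39.8]), array([33. , 19.2]), 0.22) 0.040148185475944106
any [311 262  20  22 286] (array([364.8, -28.4]), array([43.2, 49.1]), 89.97) 0.032047196178810945
side table z 0.0034957822259117366
tall [195 153  52  21 607] (array([471.7, 285.7]), array([129.6,  67.7]), 9.9) [[412.0, 254.0, 70.0], [467.0, 278.0, 80.0], [529.0, 306.0, 92.0]]
any [ 195  153   52   37 1180] (array([471.4, 281.6]), array([132.1,  67.4]), 6.24) 0.09248029278551317
any [258 162  12  13  95] (array([588.8, 335.5]), array([27.5, 58.8]), 11.94) 0.025228658522938076
any [ 171  196   82   54 2455] (array([456.2,  93.3]), array([144.8, 169.9]), 81.75) 0.05178800790037308
any [156 252  25  20 305] (array([363.8, -27.5]), array([49.6, 44.7]), 0.49) 0.030947295422096774
```

Run:
```python
import cv2
a=cv2.imread("pics/top0.png")[180:290,140:320];b=cv2.imread("pics/side0.png")[140:260,160:270]
cv2.imwrite("pics/c0.png",cv2.resize(a,(720,440),interpolation=2))
```

```text
(no output)
```

View pics/c0.png

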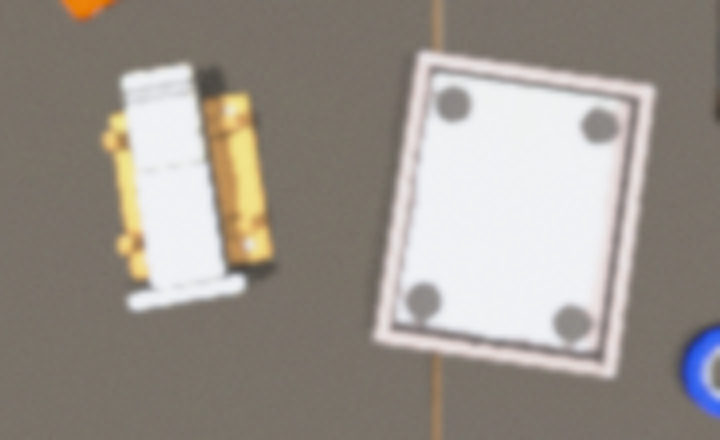

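The crop shows the tube's rim at crop (185,293), the cradle's four lips, and the tray with dark spots in its corners.

I'll refine the tube's axis and compute the move.

```bash
cat >> h.py <<'E'
from scipy.spatial.transform import Rotation as Rn
def tool():
    s=observe(); return s,Rn.from_euler("xyz",s["tool_rot"]).as_matrix()
E
python3 - <<'E'
from h import *
for n in("top","side"):
    z=np.load(n+"0.npz");p,d,W=cloud(n,z["d"],z["p"])
    X,Y,Z=W[...,0],W[...,1],W[...,2]
    a=np.radians(9.); ax=np.array([np.cos(a),np.sin(a)]); nn=np.array([-ax[1],ax[0]])
    P=W[(X>.38)&(X<.56)&(Y>.23)&(Y<.34)&(Z>.074)&(Z<.087)]
    s=P[:,:2]@ax; t=P[:,:2]@nn
    c=np.array([.472,.288]); s0=c@ax
    S=[];T=[]
    for b in np.arange(-.045,.06,.01):
        k=abs(s-s0-b)<.005
        if k.sum()>10: q=np.percentile(t[k],[3,97]); S.append(b);T.append(q.mean()); print(n,round(b,3),np.round(q*1000,1),np.round(np.ptp(q)*1000,1))
    k=np.polyfit(S,T,1); print("yaw",9+np.degrees(np.arctan(k[0])),"t0",k[1]*1000, "center from s0",k)
    R=W[(X>.38)&(X<.46)&(Y>.23)&(Y<.34)&(Z>.087)&(Z<.1)]
    q=R[:,:2]@np.array([ax,nn]).T; print("rim s",np.percentile(q[:,0]-s0,[3,97])*1000,"t",np.percentile(q[:,1],[3,97])*1000, "far end s",(np.percentile(s,99)-s0)*1000)
    print("center xy", ax*s0+nn*k[1])
    # tray walls
    m=(X>.33)&(X<.58)&(Y>0)&(Y<.2)&(Z>.044)&(Z<.058); print("tray",rect(W[m][:,:2]),np.median(Z[m]))
s,R=tool(); print(R.round(3))
E
```

```text
top -0.045 [190.6 228.4] 37.8
top -0.035 [190.9 228.5] 37.6
top -0.025 [191.8 228.4] 36.6
top -0.015 [190.9 229. ] 38.1
top -0.005 [191.3 229. ] 37.7
top 0.005 [192.4 229.7] 37.4
top 0.015 [191.2 229.2] 38.0
top 0.025 [192.  230.2] 38.2
top 0.035 [192.6 229.2] 36.6
top 0.045 [192.3 229.5] 37.3
top 0.055 [192.4 230.5] 38.1
yaw 10.022693000581613 t0 210.36467994922543 center from s0 [0.01785126 0.21036468]
rim s [-63.3752892  -55.82008188] t [179.3332987  239.05949872] far end s 64.82016404196389
center xy [0.4720395  0.28775061]
tray (array([458. ,  94.3]), array([140.3, 170.5]), 81.55) 0.04978997435396282
side -0.045 [188.4 229.3] 40.9
side -0.035 [189.1 227.8] 38.7
side -0.025 [189.1 226.4] 37.3
side -0.015 [188.4 229.7] 41.3
side -0.005 [190.  228.8] 38.9
side 0.005 [190.6 229.3] 38.6
side 0.015 [189.9 226.6] 36.7
side 0.025 [188.9 227.5] 38.6
side 0.035 [191.3 226.2] 34.9
side 0.045 [190.2 228.1] 37.9
side 0.055 [190.8 229.4] 38.6
yaw 9.501012350282641 t0 208.86073833499384 center from s0 [0.00874454 0.20886074]
rim s [-65.41107926 -57.79594378] t [177.40359314 239.43795617] far end s 62.67836055492071
center xy [0.47227477 0.28626519]
tray (array([456.4,  93.9]), array([143.6, 169.4]), 81.72) 0.049179601027683484
[[-0.001  0.355  0.935]
 [-0.001  0.935 -0.355]
 [-1.    -0.001 -0.   ]]
```

```bash
python3 -m crank '[{"fingers":1,"ty":-0.3,"tz":1.25,"roll":-0.6},{"fingers":1,"ty":-0.65,"tz":2.7,"roll":-1.2},{"fingers":1,"ty":-1.0,"tz":4.2,"roll":-1.8},{"fingers":1,"ty":-1.35,"tz":5.7,"tx":0.2,"roll":-2.4},{"fingers":1,"ty":-1.7,"tz":7.1,"tx":0.5,"roll":-3.07},{"fingers":1,"ty":-2.0,"tz":8.3,"tx":1.0,"roll":-3.07},{"fingers":1,"ty":-2.08,"tz":8.72,"tx":1.5,"roll":-3.07},{"fingers":1,"ty":-2.08,"tz":8.72,"tx":1.5,"roll":-3.07}]' 60; python3 -c "
from h import *
s,R=tool();print(R.round(4),s['tool_pos'],s['qpos'],s['opening'])"
```

```text
[[-6.000e-04  3.549e-01  9.349e-01]
 [-1.200e-03  9.349e-01 -3.549e-01]
 [-1.000e+00 -1.400e-03 -2.000e-04]] [0.18612525 0.49051506 0.21971708] [ 1.06200565e+00  3.42672420e-01  1.52488521e+00 -2.94405777e-05
  1.27540985e+00 -1.45973241e-01] 0.09157212706072379invalid input at $[0]: expected keys fingers, tx, ty, tz, roll
```

```bash
python3 -m crank '[{"fingers":1,"tx":0,"ty":-0.3,"tz":1.25,"roll":-0.6},{"fingers":1,"tx":0,"ty":-0.65,"tz":2.7,"roll":-1.2},{"fingers":1,"tx":0,"ty":-1.0,"tz":4.2,"roll":-1.8},{"fingers":1,"ty":-1.35,"tz":5.7,"tx":0.2,"roll":-2.4},{"fingers":1,"ty":-1.7,"tz":7.1,"tx":0.5,"roll":-3.07},{"fingers":1,"ty":-2.0,"tz":8.3,"tx":1.0,"roll":-3.07},{"fingers":1,"ty":-2.08,"tz":8.72,"tx":1.5,"roll":-3.07},{"fingers":1,"ty":-2.08,"tz":8.72,"tx":1.5,"roll":-3.07}]' 60; python3 -c "
from h import *
s,R=tool();print(R.round(4),s['tool_pos'],s['qpos'],s['opening'])
d=(np.array([.4828,.2889,.071])-s['tool_pos'])@R/.04;print(d,np.degrees(np.arctan2(R[1,1],R[0,1])))"
```

```text
time: 1.1
tool_pos: [0.4826, 0.2879, 0.1584]
tool_rot: [-2.93, 1.567, -2.759]
contact_force: [-0.6, 1.0, -0.6]
opening: 0.0918
[[-4.000e-03 -1.698e-01  9.855e-01]
 [-1.600e-03  9.855e-01  1.698e-01]
 [-1.000e+00 -9.000e-04 -4.200e-03]] [0.4825965  0.28793726 0.1583895 ] [ 4.01525998e-01  4.66153959e-01  1.50938499e+00  8.81624040e-05
  1.17032616e+00 -1.33994973e+00] 0.09179345312602782
[2.18465905 0.02481831 0.0182278 ] 99.7773374738828
```

```bash
python3 -m crank '[{"fingers":1,"tx":0.6,"ty":0.02,"tz":0,"roll":0},{"fingers":1,"tx":1.4,"ty":0.02,"tz":0,"roll":0},{"fingers":1,"tx":2.0,"ty":0.02,"tz":0,"roll":0},{"fingers":1,"tx":2.18,"ty":0.02,"tz":0,"roll":0},{"fingers":-1,"tx":2.18,"ty":0.02,"tz":0,"roll":0},{"fingers":-1,"tx":2.18,"ty":0.02,"tz":0,"roll":0},{"fingers":-1,"tx":2.18,"ty":0.02,"tz":0,"roll":0},{"fingers":-1,"tx":2.18,"ty":0.02,"tz":0,"roll":0}]' 60
```

```text
time: 2.1
tool_pos: [0.483, 0.2901, 0.0737]
tool_rot: [0.292, 1.57, 0.465]
contact_force: [0.6, -1.1, -0.0]
opening: 0.0564
```

```bash
python3 -m crank '[{"fingers":-1,"tx":0,"ty":0,"tz":0,"roll":0},{"fingers":-1,"tx":0,"ty":0,"tz":0,"roll":0},{"fingers":-1,"tx":0,"ty":0,"tz":0,"roll":0},{"fingers":-1,"tx":0,"ty":0,"tz":0,"roll":0},{"fingers":-1,"tx":-0.4,"ty":0,"tz":0,"roll":0},{"fingers":-1,"tx":-1.2,"ty":0,"tz":0,"roll":0},{"fingers":-1,"tx":-2.2,"ty":0,"tz":0,"roll":0},{"fingers":-1,"tx":-3,"ty":0,"tz":0,"roll":0}]' 60
cat > look.py <<'E'
from h import *
import sys
k=sys.argv[1]; out=[]
for n in ("top","side"):
    p,d=read_camera(n); np.savez(f"{n}{k}.npz",p=p,d=d); out.append(p)
s,R=tool(); print(s["time"],s["tool_pos"].round(4),s["opening"])
c=get_calibration("side");f=192/np.tan(np.radians(c["vertical_fov"]/2)); T=c["pose"]
q=(s["tool_pos"]-T[:3,3])@T[:3,:3]; u,v=int(c["cx"]+f*q[0]/q[2]),int(c["cy"]+f*q[1]/q[2])
u=min(max(u,80),431);v=min(max(v,60),323)
cv2.imwrite(f"pics/s{k}.png",cv2.resize(out[1][v-60:v+60,u-80:u+80,::-1],(800,600),interpolation=2))
E
python3 look.py 1
```

```text
time: 3.1
tool_pos: [0.4829, 0.2902, 0.1956]
tool_rot: [0.274, 1.569, 0.447]
contact_force: [0.3, 0.1, -0.2]
opening: 0.0005
3.2 [0.4845 0.2909 0.1978] 0.00035364952601036806
```

View pics/s1.png

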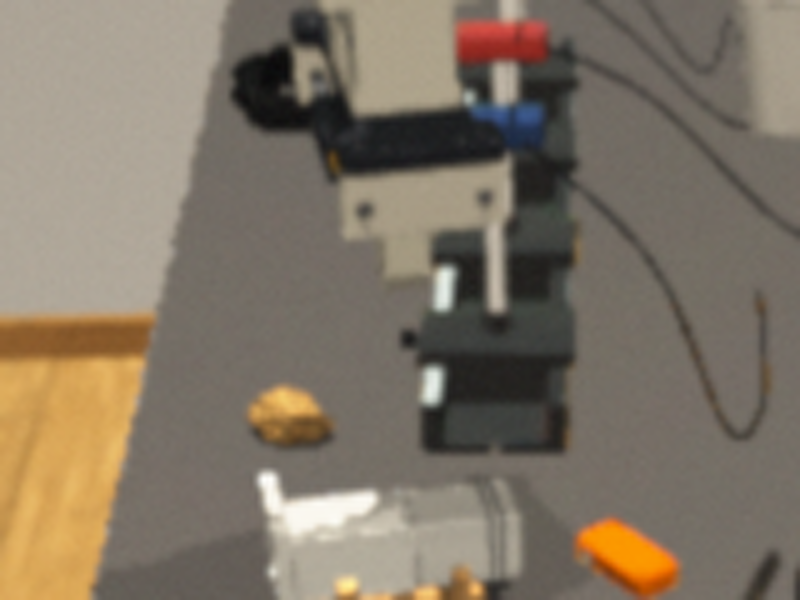

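The side view shows the gripper shut and empty above, with its tip at (410,260). The tube is still in the cradle at about (390,540). I'll measure whether it moved.

Run:
```python
from h import *
for k in "01":
  for n in("top","side"):
    z=np.load(n+k+".npz");p,d,W=cloud(n,z["d"],z["p"])
    X,Y,Z=W[...,0],W[...,1],W[...,2]
    P=W[(X>.38)&(X<.56)&(Y>.23)&(Y<.35)&(Z>.068)&(Z<.105)]
    print(k,n,len(P),rect(P[:,:2]),np.nanpercentile(P[:,2],[5,25,50,75,95]).round(4))
    P=W[(X>.38)&(X<.56)&(Y>.23)&(Y<.35)&(Z>.045)&(Z<.063)]
    print("  cradle",len(P),rect(P[:,:2]),np.median(P,axis=0))
z=np.load("side1.npz");p,d,W=cloud("side",z["d"],z["p"])
X,Y,Z=W[...,0],W[...,1],W[...,2]
P=W[(X>.42)&(X<.55)&(Y>.2)&(Y<.38)&(Z>.12)&(Z<.4)]
for a in np.arange(.15,.36,.01):
    q=P[abs(P[:,2]-a)<.005]
    if len(q)>5: print(round(a,2),np.nanpercentile(q[:,:2],[2,98],axis=0).round(3).tolist())
import cv2
a=np.load("top1.npz")["p"][150:285,120:300,::-1]; cv2.imwrite("pics/t1.png",cv2.resize(a,(720,540),interpolation=2))
```

```text
0 top 1114 (array([473.3, 288.7]), array([129.9,  64.4]), 10.1) [0.0775 0.0795 0.0809 0.0822 0.0926]
  cradle 165 (array([473.7, 288.7]), array([128.9,  76.9]), 9.09) [0.47243979 0.27167301 0.05707469]
0 side 607 (array([471.7, 285.7]), array([129.6,  67.7]), 9.9) [0.0697 0.0772 0.08   0.0814 0.0917]
  cradle 313 (array([467.5, 265.1]), array([ 52.8, 134.8]), 83.4) [0.47092632 0.26770206 0.0546083 ]
1 top 98 (array([434.9, 281.7]), array([51.7, 64.2]), 9.95) [0.072  0.0795 0.0824 0.0924 0.0943]
  cradle 58 (array([444.9, 279.7]), array([79.1, 41.8]), 76.23) [0.44490111 0.26017028 0.0576349 ]
1 side 603 (array([472. , 285.2]), array([130. ,  67.3]), 9.88) [0.0704 0.0774 0.08   0.0812 0.0918]
  cradle 308 (array([465.8, 265. ]), array([ 57.8, 136.1]), 81.15) [0.4723448  0.26778973 0.05508716]
0.21 [[0.472, 0.279], [0.495, 0.295]]
0.22 [[0.471, 0.273], [0.496, 0.3]]
0.23 [[0.472, 0.27], [0.496, 0.291]]
0.24 [[0.475, 0.269], [0.497, 0.278]]
0.27 [[0.452, 0.201], [0.528, 0.268]]
0.28 [[0.435, 0.201], [0.532, 0.364]]
0.29 [[0.434, 0.2], [0.531, 0.364]]
0.3 [[0.432, 0.2], [0.533, 0.37]]
0.31 [[0.435, 0.201], [0.532, 0.358]]
0.32 [[0.436, 0.202], [0.528, 0.372]]
0.33 [[0.457, 0.235], [0.512, 0.285]]
0.34 [[0.457, 0.236], [0.512, 0.291]]
0.35 [[0.463, 0.237], [0.512, 0.279]]
```

View pics/t1.png

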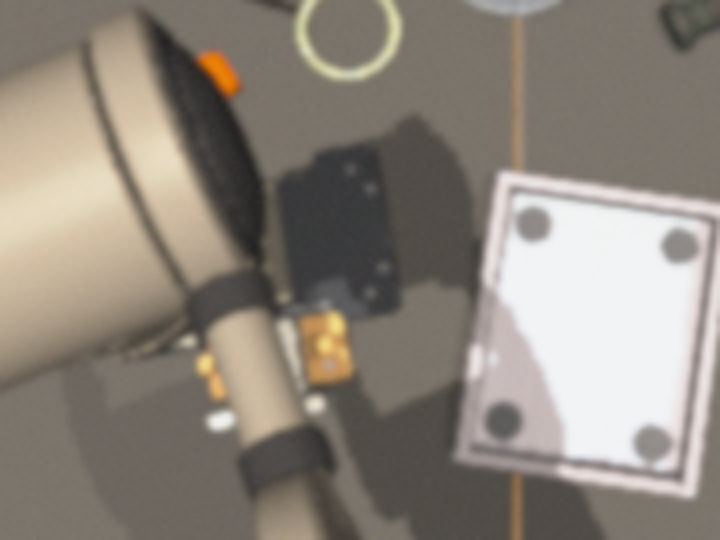

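Run:
```python
from h import *
for k,c in (("0",(.186,.491,.2197)),("1",(.4845,.2909,.1978))):
  for n in ("side","top"):
    z=np.load(n+k+".npz");p,d,W=cloud(n,z["d"],z["p"])
    q=W-np.array(c)
    m=(np.hypot(q[...,0],q[...,1])<.12)&(q[...,2]>-.08)&(q[...,2]<.15)
    P=q[m]
    print(k,n,len(P))
    if n=="side":
      for a in np.arange(-.05,.12,.01):
        r=P[abs(P[:,2]-a)<.005]
        if len(r): print(" ",round(a,2),len(r),np.nanpercentile(r[:,:2],[2,98],axis=0).round(3).tolist())
```

```text
0 side 2008
  0.01 33 [[-0.028, -0.052], [0.028, 0.05]]
  0.02 57 [[-0.032, -0.06], [0.03, 0.053]]
  0.03 71 [[-0.032, -0.062], [0.032, 0.053]]
  0.04 73 [[-0.032, -0.064], [0.033, 0.056]]
  0.05 80 [[-0.032, -0.065], [0.032, 0.052]]
  0.06 67 [[-0.032, -0.065], [0.033, 0.054]]
  0.07 42 [[-0.054, -0.089], [0.059, 0.069]]
  0.08 180 [[-0.062, -0.094], [0.063, 0.063]]
  0.09 262 [[-0.062, -0.094], [0.062, 0.061]]
  0.1 214 [[-0.064, -0.099], [0.065, 0.071]]
  0.11 314 [[-0.062, -0.099], [0.064, 0.08]]
0 top 809
1 side 1498
  0.01 13 [[-0.011, -0.01], [0.01, -0.004]]
  0.02 27 [[-0.014, -0.017], [0.011, 0.009]]
  0.03 42 [[-0.013, -0.019], [0.012, 0.004]]
  0.04 29 [[-0.009, -0.022], [0.012, -0.012]]
  0.07 8 [[-0.008, -0.088], [0.039, -0.08]]
  0.08 157 [[-0.049, -0.092], [0.047, 0.075]]
  0.09 192 [[-0.049, -0.092], [0.048, 0.073]]
  0.1 188 [[-0.05, -0.098], [0.048, 0.076]]
  0.11 174 [[-0.049, -0.099], [0.047, 0.067]]
1 top 1209
```

The side camera's depth shows the fingertips about 6 mm above the reported TCP and the gripper body about 71 mm above it. So the reported TCP sits roughly 31 mm further along the tool than the text says, and the fingers closed just above the tube. The tube hasn't moved. I'll redo the grasp lower, with the grasp point at reported z + 25 mm.

```bash
python3 -m crank '[{"fingers":1,"tx":0,"ty":0,"tz":0,"roll":0},{"fingers":1,"tx":0,"ty":0,"tz":0,"roll":0},{"fingers":1,"tx":0.2,"ty":0,"tz":0,"roll":0},{"fingers":1,"tx":0.6,"ty":0,"tz":0,"roll":0},{"fingers":1,"tx":1.2,"ty":0,"tz":0,"roll":0},{"fingers":1,"tx":1.8,"ty":0,"tz":0,"roll":0},{"fingers":1,"tx":2.3,"ty":0,"tz":0,"roll":0},{"fingers":1,"tx":2.4,"ty":0,"tz":0,"roll":0}]' 60; python3 -m crank '[{"fingers":1,"tx":0.5,"ty":0,"tz":0,"roll":0},{"fingers":1,"tx":1.0,"ty":0,"tz":0,"roll":0},{"fingers":1,"tx":1.3,"ty":0,"tz":0,"roll":0},{"fingers":1,"tx":1.39,"ty":0,"tz":0,"roll":0},{"fingers":-1,"tx":1.39,"ty":0,"tz":0,"roll":0},{"fingers":-1,"tx":1.39,"ty":0,"tz":0,"roll":0},{"fingers":-1,"tx":1.39,"ty":0,"tz":0,"roll":0},{"fingers":-1,"tx":1.39,"ty":0,"tz":0,"roll":0}]' 60;  python3 -m crank '[{"fingers":-1,"tx":0,"ty":0,"tz":0,"roll":0},{"fingers":-1,"tx":0,"ty":0,"tz":0,"roll":0},{"fingers":-1,"tx":0,"ty":0,"tz":0,"roll":0},{"fingers":-1,"tx":0,"ty":0,"tz":0,"roll":0},{"fingers":-1,"tx":0,"ty":0,"tz":0,"roll":0},{"fingers":-1,"tx":0,"ty":0,"tz":0,"roll":0},{"fingers":-1,"tx":0,"ty":0,"tz":0,"roll":0},{"fingers":-1,"tx":0,"ty":0,"tz":0,"roll":0}]' 60; python3 -c "
from h import *
s,R=tool(); print(s)"
```

```text
time: 4.2
tool_pos: [0.4814, 0.2895, 0.0949]
tool_rot: [-2.933, 1.566, -2.76]
contact_force: [0.3, 0.0, -0.0]
opening: 0.0758
time: 5.2
tool_pos: [0.4829, 0.2902, 0.0418]
tool_rot: [0.303, 1.57, 0.476]
contact_force: [1.0, 1.1, -0.7]
opening: 0.0567
time: 6.2
tool_pos: [0.4827, 0.2901, 0.0416]
tool_rot: [0.584, 1.571, 0.757]
contact_force: [0.1, -0.1, 1.1]
opening: 0.0398
{'time': 6.2, 'qpos': array([ 4.05009626e-01,  6.08434202e-01,  1.63248969e+00,  4.95017274e-05,
        9.00563014e-01, -1.33889448e+00]), 'qvel': array([ 4.38445062e-04,  9.41132675e-04,  2.18621976e-03, -5.73272589e-04,
        1.66473841e-03,  8.70340699e-05]), 'joint_efforts': array([ 1.29630407e-01, -4.95787776e+01, -1.85495585e+01,  8.66755145e-02,
       -8.03875155e-02,  3.12514754e-02]), 'tool_pos': array([0.48274646, 0.2900973 , 0.04157012]), 'tool_rot': array([0.58352103, 1.57068368, 0.75659806]), 'contact_force': array([ 0.12991295, -0.08839401,  1.13761425]), 'torque': array([0.00551909, 0.12048888, 0.0112126 ]), 'opening': 0.039838370888183636}
```

```bash
python3 -m crank '[{"fingers":-1,"tx":-0.4,"ty":0,"tz":0,"roll":0},{"fingers":-1,"tx":-1.3,"ty":0,"tz":0,"roll":0},{"fingers":-1,"tx":-2.4,"ty":0,"tz":0,"roll":0},{"fingers":-1,"tx":-3.4,"ty":-0.6,"tz":-0.1,"roll":0.2},{"fingers":-1,"tx":-3.9,"ty":-1.7,"tz":-0.4,"roll":0.8},{"fingers":-1,"tx":-3.96,"ty":-3.0,"tz":-0.7,"roll":1.3},{"fingers":-1,"tx":-3.96,"ty":-4.2,"tz":-1.0,"roll":1.83},{"fingers":-1,"tx":-3.96,"ty":-4.83,"tz":-1.1,"roll":1.83}]' 60
cat > tilt.py <<'E'
from h import *
# bright tube points of side view near the tool: z profile along tray/tool axis
def prof(k=None):
    p,d=read_camera("side"); p,d,W=cloud("side",d,p); s,R=tool()
    g=s["tool_pos"]+[0,0,.025]; q=(W-g)@np.array([-R[:,2],R[:,1],[0,0,1]]).T  # forward(mouth), side, up
    return p,s,q
p,s,q=prof()
print(s["time"],s["tool_pos"].round(4),s["opening"],s["contact_force"].round(1))
m=(abs(q[...,1])<.05)&(q[...,0]>-.09)&(q[...,0]<.12)&(q[...,2]<.040)&(q[...,2]>-.13)&(p.min(-1)>110)
P=q[m]
for a in np.arange(-.07,.11,.01):
    r=P[abs(P[:,0]-a)<.005]
    if len(r)>3: print(round(a,2),len(r),(np.percentile(r[:,2],[3,97])*1000).round(1))
import sys
c=get_calibration("side")
T=c["pose"];f=192/np.tan(np.radians(c["vertical_fov"]/2));t=(s["tool_pos"]-T[:3,3])@T[:3,:3];u,v=int(c["cx"]+f*t[0]/t[2]),int(c["cy"]+f*t[1]/t[2])
cv2.imwrite(f"pics/{sys.argv[1]}.png",cv2.resize(p[max(v-60,0):v+60,u-80:u+80,::-1],(640,480),interpolation=2))
E
python3 tilt.py l1
```

```text
time: 7.2
tool_pos: [0.4718, 0.09, 0.2004]
tool_rot: [-2.336, 1.57, -2.485]
contact_force: [0.5, -0.6, -5.4]
opening: 0.0399
7.25 [0.4721 0.088  0.2004] 0.03960841679015542 [-0.3 -3.9 -5.7]
-0.05 104 [-22.1  14.6]
-0.04 100 [-21.9  14.7]
-0.03 121 [-23.6  14.8]
-0.02 92 [-24.6  14.9]
-0.01 75 [-22.6  17. ]
0.0 61 [-22.1  18.8]
0.01 53 [-23.9  17.2]
0.02 59 [-23.8   8.8]
0.03 72 [-24.5   9.1]
0.04 72 [-25.3   8. ]
0.05 66 [-23.8   7. ]
0.06 85 [-23.4  14.4]
0.07 221 [-33.1  27. ]
0.08 31 [-29.5  26.1]
```

```bash
python3 -m crank '[{"fingers":-1,"tx":0,"ty":0,"tz":0,"roll":0},{"fingers":-1,"tx":0,"ty":0,"tz":0,"roll":0},{"fingers":-1,"tx":0,"ty":0,"tz":0,"roll":0},{"fingers":-1,"tx":0,"ty":0,"tz":0,"roll":0},{"fingers":-1,"tx":0,"ty":0,"tz":0,"roll":0},{"fingers":-1,"tx":0,"ty":0,"tz":0,"roll":0},{"fingers":-1,"tx":0,"ty":0,"tz":0,"roll":0},{"fingers":-1,"tx":0,"ty":0,"tz":0,"roll":0}]' 18; python3 tilt.py l2
```

```text
time: 8.25
tool_pos: [0.4727, 0.0921, 0.1999]
tool_rot: [0.802, 1.571, 0.655]
contact_force: [-0.1, -0.7, -5.7]
opening: 0.0399
8.3 [0.4726 0.0921 0.1999] 0.039802055194101106 [ 0.7 -0.5 -5.6]
-0.05 117 [-22.1  15.2]
-0.04 100 [-21.7  14.7]
-0.03 117 [-21.7  14.8]
-0.02 86 [-22.9  14.8]
-0.01 76 [-23.9  17.4]
0.0 63 [-23.6  19.7]
0.01 50 [-24.1  18.6]
0.02 63 [-24.9   9.3]
0.03 70 [-23.7   8.2]
0.04 67 [-23.7   7. ]
0.05 69 [-24.1   9.9]
0.06 94 [-24.1  14.8]
0.07 220 [-33.   26.5]
0.08 19 [-35.   26.1]
```

```bash
python3 -m crank '[{"fingers":-1,"tx":0,"ty":0,"tz":0,"roll":0},{"fingers":-1,"tx":0,"ty":0,"tz":0,"roll":0},{"fingers":-1,"tx":0,"ty":0,"tz":0,"roll":0},{"fingers":-1,"tx":0,"ty":0,"tz":0,"roll":0},{"fingers":-1,"tx":0,"ty":0,"tz":0,"roll":0},{"fingers":-1,"tx":0,"ty":0,"tz":0,"roll":0},{"fingers":-1,"tx":0,"ty":0,"tz":0,"roll":0},{"fingers":-1,"tx":0,"ty":0,"tz":0,"roll":0}]' 10; python3 tilt.py l3
```

```text
time: 9.3
tool_pos: [0.4726, 0.0922, 0.1999]
tool_rot: [1.306, 1.571, 1.16]
contact_force: [0.3, -1.1, -6.2]
opening: 0.0399
9.35 [0.4727 0.0922 0.1999] 0.04000379471212621 [-0.6 -1.2 -5.2]
-0.05 62 [16.7 29.3]
-0.04 106 [ 4.2 35.3]
-0.03 118 [-9.2 39.1]
-0.02 69 [-24.8  14.9]
-0.01 96 [-35.   15.7]
0.0 110 [-47.5  18.8]
0.01 145 [-81.8  17.3]
0.02 177 [-82.1 -10.5]
0.03 134 [-73.4 -18.4]
0.04 103 [-67.6 -30.5]
0.05 89 [-60.7 -43.1]
0.06 79 [-51.7 -42.7]
```

```bash
python3 -m crank '[{"fingers":-1,"tx":0,"ty":0,"tz":0,"roll":0},{"fingers":-1,"tx":0.2,"ty":0,"tz":0,"roll":0},{"fingers":-1,"tx":0.8,"ty":0,"tz":-0.1,"roll":0},{"fingers":-1,"tx":1.6,"ty":0,"tz":-0.25,"roll":0},{"fingers":-1,"tx":2.3,"ty":0,"tz":-0.4,"roll":0},{"fingers":-1,"tx":2.7,"ty":0,"tz":-0.5,"roll":0},{"fingers":-1,"tx":2.87,"ty":0,"tz":-0.57,"roll":0},{"fingers":-1,"tx":2.87,"ty":0,"tz":-0.57,"roll":0}]' 60; python3 tilt.py l4
```

```text
time: 10.35
tool_pos: [0.4499, 0.0955, 0.0849]
tool_rot: [-3.113, 1.57, 3.024]
contact_force: [0.4, -0.4, -6.1]
opening: 0.0398
10.4 [0.4505 0.0955 0.0854] 0.039812236363724746 [-0.4 -0.6 -5.3]
-0.07 59 [-106.  -100.9]
-0.06 59 [-105.9 -101.1]
-0.05 125 [-106.2   27.2]
-0.04 164 [-105.5   34.8]
-0.03 162 [-105.5   38.4]
-0.02 118 [-105.3   21. ]
-0.01 132 [-105.9    4.8]
0.0 138 [-105.8    9.1]
0.01 178 [-105.2    8.1]
0.02 162 [-104.9  -12.5]
0.03 126 [-102.9  -19.6]
0.04 105 [-104.3  -30.4]
0.05 103 [-105.6  -42.6]
0.06 115 [-105.3  -43.1]
0.07 79 [-105.5  -52. ]
0.08 35 [-62.4 -57.5]
0.1 6 [-111.7 -106.7]
```

View pics/l4.png

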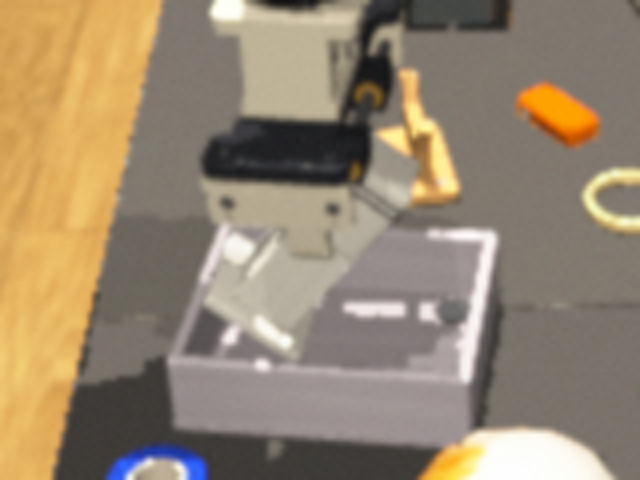

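The picture shows the tube tipped about 50° mouth down inside the tray. Its rim is at (250,320), near the robot-side wall, and the closed end is at (390,165) under the gripper body. I'll do a slow touch first.

```bash
python3 -m crank '[{"fingers":-1,"tx":0.1,"ty":0,"tz":-0.08,"roll":0},{"fingers":-1,"tx":0.19,"ty":0,"tz":-0.16,"roll":0},{"fingers":-1,"tx":0.23,"ty":0,"tz":-0.19,"roll":0},{"fingers":-1,"tx":0.25,"ty":0,"tz":-0.21,"roll":0},{"fingers":-1,"tx":0.27,"ty":0,"tz":-0.225,"roll":0},{"fingers":-1,"tx":0.29,"ty":0,"tz":-0.24,"roll":0},{"fingers":-1,"tx":0.31,"ty":0,"tz":-0.26,"roll":0},{"fingers":-1,"tx":0.33,"ty":0,"tz":-0.275,"roll":0}]' 60; python3 -c "
from h import *
s,R=tool(); print(s['tool_pos'],s['contact_force'],s['torque'])"
```

```text
time: 11.4
tool_pos: [0.444, 0.0966, 0.0748]
tool_rot: [0.102, 1.56, -0.044]
contact_force: [7.5, -3.7, 14.6]
opening: 0.0396
[0.4440148  0.09663798 0.07482377] [ 7.4977556  -3.7433887  14.57767711] [-0.68381916 -0.315201    0.1859754 ]
```

```bash
python3 -m crank '[{"fingers":-1,"tx":-0.25,"ty":0,"tz":0.21,"roll":0},{"fingers":-1,"tx":-0.5,"ty":0,"tz":0.42,"roll":0},{"fingers":-1,"tx":-0.5,"ty":0,"tz":0.42,"roll":0},{"fingers":-1,"tx":-0.1,"ty":0,"tz":0.08,"roll":0},{"fingers":-1,"tx":0.04,"ty":0,"tz":-0.03,"roll":0},{"fingers":-1,"tx":-0.25,"ty":0,"tz":0.21,"roll":0},{"fingers":-1,"tx":-0.5,"ty":0,"tz":0.42,"roll":0},{"fingers":-1,"tx":-0.5,"ty":0,"tz":0.42,"roll":0}]' 60; python3 tilt.py l5
```

```text
time: 12.4
tool_pos: [0.4566, 0.0947, 0.0923]
tool_rot: [0.289, 1.569, 0.143]
contact_force: [0.4, -0.3, -5.3]
opening: 0.0397
12.45 [0.4556 0.0947 0.0917] 0.03953076401818035 [-0.9  0.5 -6. ]
-0.07 34 [-112.1 -107.1]
-0.06 61 [-112.5   22.1]
-0.05 139 [-111.7   29.8]
-0.04 174 [-111.7   38. ]
-0.03 152 [-111.7   38.1]
-0.02 111 [-111.9    1.9]
-0.01 133 [-111.8    9.3]
0.0 135 [-111.8    9.3]
0.01 146 [-112.1    7.8]
0.02 213 [-111.9  -10.7]
0.03 140 [-111.4  -17.2]
0.04 116 [-111.   -27.3]
0.05 117 [-111.2  -38.5]
0.06 131 [-111.5  -37.9]
0.07 53 [-112.2  -42.3]
0.08 88 [-108.7  -63.9]
0.1 4 [-115. -114.]
```

```bash
python3 -m crank '[{"fingers":-1,"tx":0,"ty":0,"tz":0,"roll":0},{"fingers":-1,"tx":0.48,"ty":0,"tz":-0.4,"roll":0},{"fingers":-1,"tx":0.54,"ty":0,"tz":-0.45,"roll":0},{"fingers":-1,"tx":0.2,"ty":0,"tz":-0.15,"roll":0},{"fingers":-1,"tx":0,"ty":0,"tz":0,"roll":0},{"fingers":-1,"tx":0.48,"ty":0,"tz":-0.4,"roll":0},{"fingers":-1,"tx":0.54,"ty":0,"tz":-0.45,"roll":0},{"fingers":-1,"tx":0.1,"ty":0,"tz":-0.1,"roll":0}]' 60; python3 tilt.py l6
```

```text
time: 13.45
tool_pos: [0.4509, 0.0953, 0.0874]
tool_rot: [-2.982, 1.568, -3.128]
contact_force: [1.9, -1.0, -4.9]
opening: 0.0396
13.5 [0.4547 0.0951 0.0901] 0.039614448683987204 [ 3.6 -0.9 -1.1]
-0.07 40 [-110.8 -105.4]
-0.06 51 [-110.5 -106.6]
-0.05 130 [-110.6   24.6]
-0.04 176 [-110.5   33.1]
-0.03 173 [-110.1   38.5]
-0.02 126 [-110.3   20.7]
-0.01 124 [-110.4   -0. ]
0.0 134 [-110.5    5.8]
0.01 148 [-110.1    6.9]
0.02 188 [-111.   -12.7]
0.03 148 [-109.4  -17.2]
0.04 120 [-109.5  -26.4]
0.05 101 [-109.2  -36.4]
0.06 110 [-107.5  -39.4]
0.07 36 [-109.5  -39.8]
0.08 69 [-67.3 -62.7]
0.1 6 [-116.1 -113.3]
```

```bash
python3 -m crank '[{"fingers":-1,"tx":-0.3,"ty":0,"tz":0.2,"roll":0},{"fingers":-1,"tx":-0.8,"ty":0,"tz":0.4,"roll":0},{"fingers":-1,"tx":-1.3,"ty":0,"tz":0.5,"roll":0},{"fingers":-1,"tx":-1.3,"ty":0,"tz":0.5,"roll":0},{"fingers":-1,"tx":-1.3,"ty":0,"tz":0.5,"roll":0},{"fingers":-1,"tx":-1.3,"ty":0,"tz":0.5,"roll":0},{"fingers":-1,"tx":-1.3,"ty":0,"tz":0.5,"roll":0},{"fingers":-1,"tx":-1.3,"ty":0,"tz":0.5,"roll":0}]' 60; python3 tilt.py l7 | head -2;python3 - <<'E'
from h import *
f=[observe()["contact_force"] for _ in range(1)]; print(f)
E
```

```text
time: 14.5
tool_pos: [0.4715, 0.0923, 0.1396]
tool_rot: [3.14, 1.57, 2.994]
contact_force: [0.4, -0.5, -3.6]
opening: 0.0399
14.55 [0.4716 0.0923 0.1397] 0.03964116268052478 [-1.3  0.1 -3. ]
-0.07 58 [-119.4 -112.5]
[array([-1.32968145,  0.12668098, -3.04685222])]
```

View pics/l7.png

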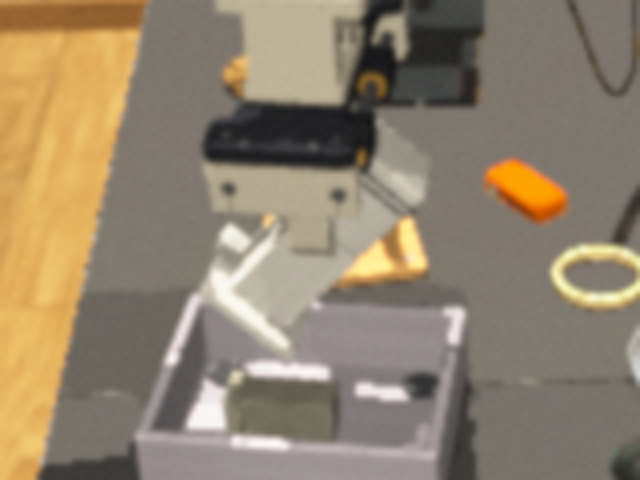

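The stone is lying in the tray at (280,405), and the measured load has dropped to about 3 N, so the tube is empty. To level it, I'll set its underside on the near wall's outer edge, with the rim outside the wall, and roll it up under a light grip.

```bash
python3 -m crank '[{"fingers":-1,"tx":0,"ty":0,"tz":-0.4,"roll":0},{"fingers":-1,"tx":0,"ty":0,"tz":-1.1,"roll":0},{"fingers":-1,"tx":0,"ty":0,"tz":-1.8,"roll":0},{"fingers":-1,"tx":0,"ty":0,"tz":-1.99,"roll":0},{"fingers":-1,"tx":0.3,"ty":0,"tz":-1.99,"roll":0},{"fingers":-1,"tx":0.8,"ty":0,"tz":-1.99,"roll":0},{"fingers":-1,"tx":1.2,"ty":0,"tz":-1.99,"roll":0},{"fingers":-1,"tx":1.24,"ty":0,"tz":-1.99,"roll":0}]' 60; python3 tilt.py l8
```

```text
time: 15.55
tool_pos: [0.4073, 0.1026, 0.0967]
tool_rot: [0.091, 1.54, -0.054]
contact_force: [12.6, -10.4, 53.6]
opening: 0.0397
15.6 [0.4071 0.1026 0.0968] 0.03948453490144487 [ 13.1 -10.   44. ]
-0.07 69 [-117.8 -113.1]
-0.06 132 [-116.8   29.7]
-0.05 107 [-114.8   39.4]
-0.04 74 [-90.9  37.2]
-0.03 86 [-114.2   35. ]
-0.02 78 [-113.    28.2]
-0.01 52 [-66.4  12.2]
0.0 63 [-109.8   13.3]
0.01 76 [-116.4   10.5]
0.02 112 [-116.8   -2.5]
0.03 162 [-116.    -8.2]
0.04 112 [-71.1 -12. ]
0.05 89 [-48.5 -17.9]
0.06 92 [-121.7  -16.6]
0.07 12 [-21.2 -16.6]
```

View pics/l8.png

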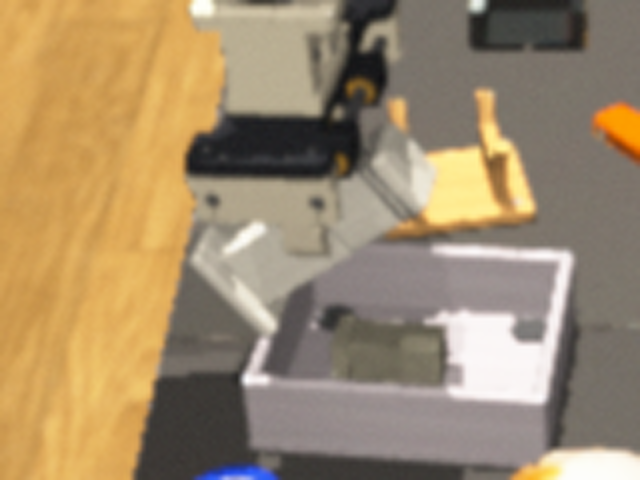

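The rim's lower corner landed on top of the near wall at about (265,330), and the tube has turned to roughly 37°. I'll lift, go on forward so the rim clears the wall, and set the underside on the edge.

```bash
python3 -m crank '[{"fingers":-1,"tx":-0.4,"ty":0,"tz":0.2,"roll":0},{"fingers":-1,"tx":-0.6,"ty":0,"tz":0.2,"roll":0},{"fingers":-1,"tx":-0.6,"ty":0,"tz":0,"roll":0},{"fingers":-1,"tx":-0.6,"ty":0,"tz":-0.05,"roll":0},{"fingers":-1,"tx":-0.3,"ty":0,"tz":0,"roll":0},{"fingers":-1,"tx":0,"ty":0,"tz":0,"roll":0},{"fingers":-1,"tx":0.2,"ty":0,"tz":0,"roll":0},{"fingers":-1,"tx":0.2,"ty":0,"tz":0,"roll":0}]' 60; python3 tilt.py l9
```

```text
time: 16.6
tool_pos: [0.3923, 0.1039, 0.0814]
tool_rot: [-2.96, 1.569, -3.106]
contact_force: [-1.2, 0.0, -3.1]
opening: 0.0397
16.65 [0.3927 0.1039 0.0819] 0.039735794456500974 [-0.8  0.1 -3.3]
-0.07 24 [-101.7  -43.9]
-0.06 80 [-99.3  28.2]
-0.05 114 [-99.3  39.5]
-0.04 76 [-98.8  37.1]
-0.03 77 [-99.   31.7]
-0.02 66 [-93.2  26. ]
-0.01 57 [-101.9    7.9]
0.0 82 [-101.7    9.6]
0.01 70 [-101.4   10.4]
0.02 64 [-55.7  -3.9]
0.03 115 [-66.3  -6.2]
0.04 109 [-59.8 -12. ]
0.05 79 [-47.3 -17.6]
0.06 81 [-30.2 -15. ]
0.07 12 [-76.5 -15.4]
```

View pics/l9.png

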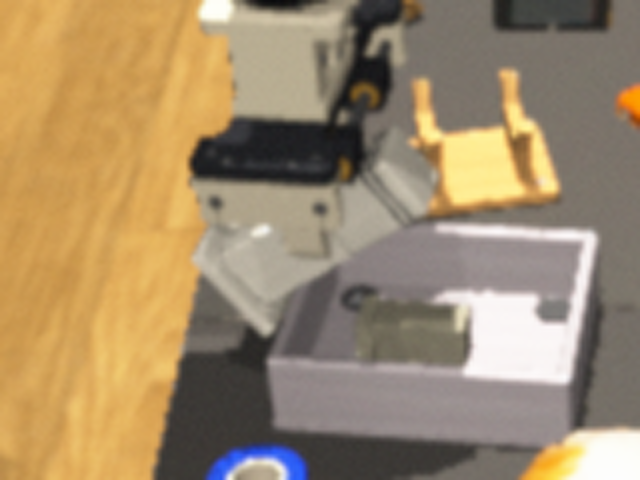

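```bash
python3 -m crank '[{"fingers":-1,"tx":0.15,"ty":0,"tz":0,"roll":0},{"fingers":-1,"tx":0.28,"ty":0,"tz":0.02,"roll":0},{"fingers":-1,"tx":0.35,"ty":0,"tz":0.23,"roll":0},{"fingers":-1,"tx":0.49,"ty":0,"tz":0.41,"roll":0},{"fingers":-1,"tx":0.63,"ty":0,"tz":0.54,"roll":0},{"fingers":-1,"tx":0.76,"ty":0,"tz":0.63,"roll":0},{"fingers":-1,"tx":0.77,"ty":0,"tz":0.63,"roll":0},{"fingers":-1,"tx":0.77,"ty":0,"tz":0.63,"roll":0}]' 10; python3 tilt.py l10
```

```text
time: 17.65
tool_pos: [0.4181, 0.1003, 0.0514]
tool_rot: [0.324, 1.57, 0.177]
contact_force: [0.0, 0.4, -4.3]
opening: 0.0401
17.7 [0.4179 0.1003 0.0515] 0.039961562639212515 [-0.  -0.4 -4.4]
-0.07 66 [-72.2 -68. ]
-0.06 136 [-71.7  11.5]
-0.05 105 [-70.8  12.6]
-0.04 96 [-23.1  13. ]
-0.03 99 [-23.1  13.2]
-0.02 69 [-24.6  13.7]
-0.01 37 [-25.    8.4]
0.0 35 [-26.4   8.7]
0.01 31 [-69.7   8.3]
0.02 58 [-72.3  -4.1]
0.03 81 [-71.7  -4.9]
0.04 60 [-67.6  -5.6]
0.05 34 [-28.3  -6.7]
0.06 82 [-27.  28.]
0.07 64 [-74.9  28. ]
0.1 4 [-76.6 -74. ]
```

View pics/l10.png

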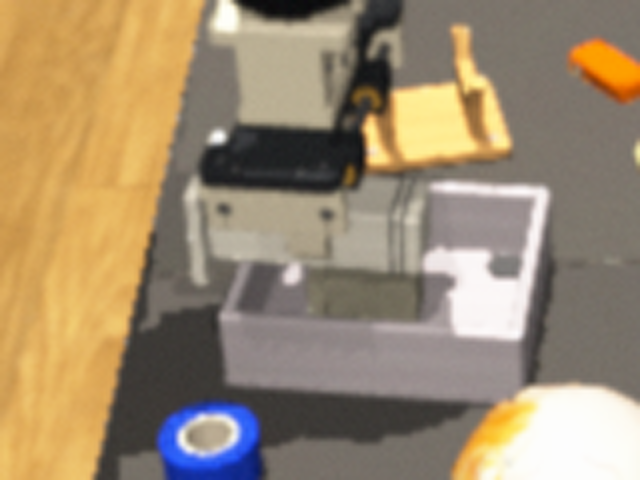

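The tube is level now, with its rim at (198,240) outside the wall and the stone inside the tray at (365,295). I'll regrip firmly and carry it over the cradle.

```bash
python3 -m crank '[{"fingers":-1,"tx":0,"ty":0,"tz":0,"roll":0},{"fingers":-1,"tx":-0.4,"ty":0,"tz":0,"roll":0},{"fingers":-1,"tx":-1.2,"ty":0,"tz":0,"roll":0},{"fingers":-1,"tx":-2.0,"ty":0.5,"tz":0.1,"roll":-0.2},{"fingers":-1,"tx":-2.34,"ty":1.5,"tz":0.3,"roll":-0.7},{"fingers":-1,"tx":-2.34,"ty":2.8,"tz":0.5,"roll":-1.3},{"fingers":-1,"tx":-2.34,"ty":4.1,"tz":0.75,"roll":-1.83},{"fingers":-1,"tx":-2.34,"ty":4.8,"tz":0.88,"roll":-1.83}]' 60
python3 -m crank '[{"fingers":-1,"tx":0,"ty":0.13,"tz":0.02,"roll":0},{"fingers":-1,"tx":0,"ty":0.13,"tz":0.02,"roll":0},{"fingers":-1,"tx":0,"ty":0.13,"tz":0.02,"roll":0},{"fingers":-1,"tx":0,"ty":0.13,"tz":0.02,"roll":0},{"fingers":-1,"tx":0,"ty":0.13,"tz":0.02,"roll":0},{"fingers":-1,"tx":0,"ty":0.13,"tz":0.02,"roll":0},{"fingers":-1,"tx":0,"ty":0.13,"tz":0.02,"roll":0},{"fingers":-1,"tx":0,"ty":0.13,"tz":0.02,"roll":0}]' 60
cat > fit.py <<'E'
from h import *
a=np.radians(9.9); ax=np.array([np.cos(a),np.sin(a)]); nn=np.array([-ax[1],ax[0]]); c=np.array([.4721,.287])
def ana(W,p,zc,lab):   # side view: long-axis extents & heights about tube centre height zc
    q=np.dstack([(W[...,:2]-c)@ax,(W[...,:2]-c)@nn,W[...,2]-zc])
    m=(abs(q[...,0])<.1)&(abs(q[...,1])<.045)&(abs(q[...,2])<.045)&(p.min(-1)>90)&(p[...,0].astype(int)-p[...,2]<50)
    P=q[m]; r=P[(P[:,0]<-.03)&(P[:,2]>.022)]
    print(lab,"rim top s",np.percentile(r[:,0],[5,50,95]).round(4),"t",np.percentile(r[:,1],[5,95]).round(4),"far",np.percentile(P[:,0],[98,99.5]).round(4))
    f=P[(P[:,1]<-.012)&(abs(P[:,0])<.07)]
    for b in (-.04,-.025,.03,.045,.055):
        k=abs(f[:,0]-b)<.008
        if k.sum()>5: print("   s",b,"z",np.percentile(f[k,2],[3,50,97]).round(4),"t",np.percentile(f[k,1],[3,50]).round(4))
if __name__=="__main__":
    z=np.load("side0.npz"); p,d,W=cloud("side",z["d"],z["p"]); ana(W,p,.06,"orig")
    p,d,W=cloud("side"); s,R=tool(); print(s["time"],s["tool_pos"],s["contact_force"].round(1),np.degrees(np.arctan2(R[1,1],R[0,1])))
    ana(W,p,s["tool_pos"][2]+.025-.0066,"now")
    cv2.imwrite("pics/f.png",p[...,::-1]); np.savez("sidef.npz",p=p,d=d)
E
python3 fit.py
```

```text
time: 18.7
tool_pos: [0.4809, 0.2875, 0.145]
tool_rot: [0.684, 1.57, 0.86]
contact_force: [0.6, -2.0, -3.5]
opening: 0.0399
time: 19.7
tool_pos: [0.4805, 0.2904, 0.1451]
tool_rot: [1.984, 1.571, 2.157]
contact_force: [-0.2, 0.7, -3.2]
opening: 0.0397
orig rim top s [-0.0654 -0.061  -0.0418] t [-0.0311  0.0273] far [0.0609 0.0633]
   s -0.04 z [-0.0153  0.005   0.0213] t [-0.0213 -0.0183]
   s -0.025 z [-0.0132  0.0069  0.0211] t [-0.0211 -0.0185]
   s 0.03 z [-0.0117  0.0082  0.021 ] t [-0.0227 -0.0182]
   s 0.045 z [-0.0151  0.0042  0.0216] t [-0.0218 -0.0181]
   s 0.055 z [-0.0191  0.0027  0.0217] t [-0.021  -0.0179]
19.75 [0.48056014 0.29034439 0.14514203] [-0.4  0.3 -4.1] 99.91142355025562
now rim top s [-0.0603 -0.0559 -0.0412] t [-0.0307  0.0264] far [0.0658 0.0676]
   s -0.04 z [-0.0162  0.004   0.0209] t [-0.0209 -0.0172]
   s -0.025 z [-0.0171  0.0034  0.0204] t [-0.0216 -0.017 ]
   s 0.03 z [-0.0193  0.0002  0.0188] t [-0.0204 -0.017 ]
   s 0.045 z [-0.0191  0.0004  0.0186] t [-0.0202 -0.0172]
   s 0.055 z [-0.0192  0.0003  0.0181] t [-0.0205 -0.0175]
```

```bash
python3 -m crank '[{"fingers":-1,"tx":0.2,"ty":-0.02,"tz":-0.12,"roll":0},{"fingers":-1,"tx":0.7,"ty":-0.02,"tz":-0.12,"roll":0},{"fingers":-1,"tx":1.2,"ty":-0.02,"tz":-0.12,"roll":0},{"fingers":-1,"tx":1.6,"ty":-0.02,"tz":-0.12,"roll":0},{"fingers":-1,"tx":1.9,"ty":-0.02,"tz":-0.12,"roll":0},{"fingers":-1,"tx":2.15,"ty":-0.02,"tz":-0.12,"roll":0},{"fingers":-1,"tx":2.35,"ty":-0.02,"tz":-0.12,"roll":0},{"fingers":-1,"tx":2.43,"ty":-0.02,"tz":-0.12,"roll":0}]' 60
python3 -m crank '[{"fingers":-1,"tx":0,"ty":0,"tz":0,"roll":0},{"fingers":-1,"tx":0.03,"ty":0,"tz":0,"roll":0},{"fingers":-1,"tx":0.06,"ty":0,"tz":0,"roll":0},{"fingers":-1,"tx":0.09,"ty":0,"tz":0,"roll":0},{"fingers":-1,"tx":0.11,"ty":0,"tz":0,"roll":0},{"fingers":-1,"tx":0.13,"ty":0,"tz":0,"roll":0},{"fingers":-1,"tx":0.13,"ty":0,"tz":0,"roll":0},{"fingers":-1,"tx":0.13,"ty":0,"tz":0,"roll":0}]' 8
python3 -c "
from h import *
s,R=tool();print(s['tool_pos'],s['contact_force'],s['torque'])"; sed -i 's/,s\["tool_pos"\]\[2\]+.025-.0066,"now"/,.06,"now"/' fit.py; python3 fit.py | grep -A9 now; python3 -c "
import cv2;a=cv2.imread('pics/f.png')[110:240,160:320];cv2.imwrite('pics/f2.png',cv2.resize(a,(736,598),interpolation=2))"
```

```text
time: 20.75
tool_pos: [0.4759, 0.2887, 0.0476]
tool_rot: [3.023, 1.571, -3.087]
contact_force: [-0.5, 0.9, -4.4]
opening: 0.0395
time: 21.75
tool_pos: [0.476, 0.2887, 0.0427]
tool_rot: [0.761, 1.571, 0.934]
contact_force: [-1.1, 0.2, -2.9]
opening: 0.0402
[0.47600293 0.2887466  0.04271514] [-1.09284378  0.2473907  -2.91719815] [ 0.04103964 -0.11306585  0.03287486]
now rim top s [-0.0659 -0.0617 -0.0417] t [-0.0309  0.0256] far [0.062  0.0632]
   s -0.04 z [-0.0147  0.0047  0.0214] t [-0.0208 -0.0176]
   s -0.025 z [-0.0153  0.0033  0.0205] t [-0.0219 -0.0184]
   s 0.03 z [-0.0143  0.0026  0.0148] t [-0.0208 -0.0183]
   s 0.045 z [-0.0152  0.      0.0148] t [-0.0218 -0.0179]
   s 0.055 z [-0.016   0.0015  0.0218] t [-0.0215 -0.0183]
```

View pics/f2.png

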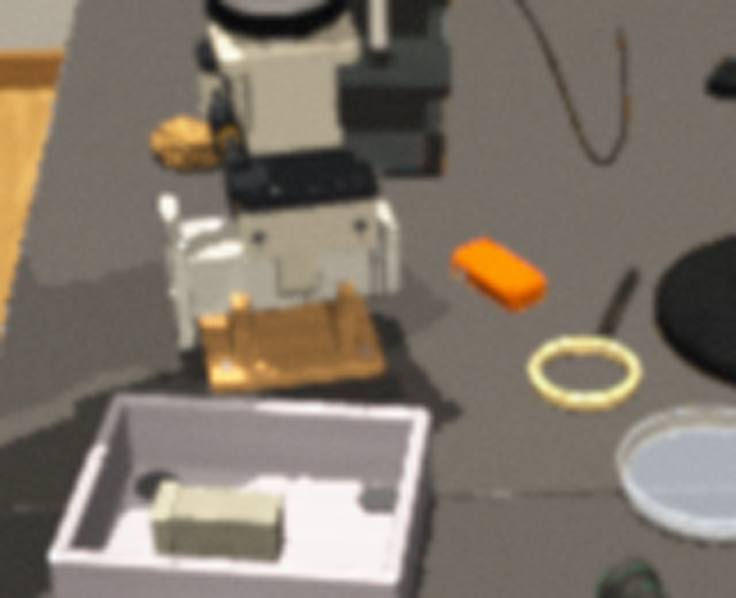

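The tube is in the notches, within about 1 mm of where it started, and the stone is in the tray at (217,520). I'll release and retreat.

```bash
python3 -m crank '[{"fingers":-1,"tx":0.04,"ty":0,"tz":0,"roll":0},{"fingers":-1,"tx":0.04,"ty":0,"tz":0,"roll":0},{"fingers":1,"tx":0.04,"ty":0,"tz":0,"roll":0},{"fingers":1,"tx":0.04,"ty":0,"tz":0,"roll":0},{"fingers":1,"tx":0.04,"ty":0,"tz":0,"roll":0},{"fingers":1,"tx":0.04,"ty":0,"tz":0,"roll":0},{"fingers":1,"tx":0.04,"ty":0,"tz":0,"roll":0},{"fingers":1,"tx":0.04,"ty":0,"tz":0,"roll":0}]' 8
python3 -m crank '[{"fingers":1,"tx":0,"ty":0,"tz":0,"roll":0},{"fingers":1,"tx":-0.3,"ty":0,"tz":0,"roll":0},{"fingers":1,"tx":-0.8,"ty":0,"tz":0,"roll":0},{"fingers":1,"tx":-1.4,"ty":0,"tz":0,"roll":0},{"fingers":1,"tx":-2.2,"ty":0,"tz":0,"roll":0},{"fingers":1,"tx":-3.2,"ty":0,"tz":0,"roll":0},{"fingers":1,"tx":-4,"ty":0,"tz":0,"roll":0},{"fingers":1,"tx":-4,"ty":0,"tz":0,"roll":0}]' 8
python3 -m crank '[{"fingers":1,"tx":0,"ty":0.5,"tz":-0.3,"roll":0},{"fingers":1,"tx":0,"ty":1.2,"tz":-0.8,"roll":0},{"fingers":1,"tx":0,"ty":2,"tz":-1.3,"roll":0},{"fingers":1,"tx":0,"ty":2.8,"tz":-1.8,"roll":0},{"fingers":1,"tx":0,"ty":3.6,"tz":-2.3,"roll":0},{"fingers":1,"tx":0,"ty":4,"tz":-2.5,"roll":0},{"fingers":1,"tx":0,"ty":4,"tz":-2.5,"roll":0},{"fingers":1,"tx":0,"ty":4,"tz":-2.5,"roll":0}]' 8
python3 fit.py
python3 - <<'E'
from h import *
p,d,W=cloud("top"); np.savez("topf.npz",p=p,d=d)
X,Y,Z=W[...,0],W[...,1],W[...,2]
P=W[(X>.38)&(X<.56)&(Y>.23)&(Y<.35)&(Z>.068)&(Z<.105)]; print("tube top",len(P),rect(P[:,:2]),np.nanpercentile(P[:,2],[5,50,95]).round(4))
q=(p[...,0].astype(int)); g=(p.max(-1)<150)&(Z>.02)&(Z<.044)&(abs(X-.457)<.06)&(abs(Y-.094)<.05); print("stone",rect(W[g][:,:2]),np.median(Z[g]))
z=np.load("side0.npz")["p"]; zf=np.load("sidef.npz")["p"]
cv2.imwrite("pics/end.png",cv2.resize(p[120:300,130:370,::-1],(800,600),interpolation=2))
E
```

```text
time: 22.8
tool_pos: [0.476, 0.2887, 0.0411]
tool_rot: [1.188, 1.571, 1.361]
contact_force: [-0.4, 0.3, -0.6]
opening: 0.0908
time: 23.8
tool_pos: [0.4773, 0.2893, 0.2048]
tool_rot: [0.241, 1.564, 0.414]
contact_force: [0.5, 0.1, -0.0]
opening: 0.0914
time: 24.8
tool_pos: [0.3507, 0.4283, 0.2009]
tool_rot: [-1.615, 1.57, -1.443]
contact_force: [-0.2, 0.2, 1.1]
opening: 0.0918
orig rim top s [-0.0654 -0.061  -0.0418] t [-0.0311  0.0273] far [0.0609 0.0633]
   s -0.04 z [-0.0153  0.005   0.0213] t [-0.0213 -0.0183]
   s -0.025 z [-0.0132  0.0069  0.0211] t [-0.0211 -0.0185]
   s 0.03 z [-0.0117  0.0082  0.021 ] t [-0.0227 -0.0182]
   s 0.045 z [-0.0151  0.0042  0.0216] t [-0.0218 -0.0181]
   s 0.055 z [-0.0191  0.0027  0.0217] t [-0.021  -0.0179]
24.85 [0.35081432 0.42821676 0.20097918] [-0.5 -0.8 -0.3] 99.84265539722509
now rim top s [-0.0657 -0.0618 -0.0452] t [-0.0302  0.0242] far [0.0603 0.0632]
   s -0.04 z [-0.0148  0.0062  0.0215] t [-0.0208 -0.0178]
   s -0.025 z [-0.0136  0.007   0.0206] t [-0.0211 -0.0174]
   s 0.03 z [-0.0103  0.0074  0.0212] t [-0.0209 -0.0179]
   s 0.045 z [-0.0162  0.0027  0.0214] t [-0.0207 -0.0177]
   s 0.055 z [-0.0178  0.0028  0.0216] t [-0.0214 -0.0179]
tube top 1117 (array([472.9, 288.5]), array([130.1,  63.9]), 9.95) [0.0773 0.0807 0.0926]
stone (array([0., 0.]), array([0., 0.]), 0.0) nan
  return _methods._mean(a, axis=axis, dtype=dtype,
  ret = ret.dtype.type(ret / rcount)
```

View pics/end.png

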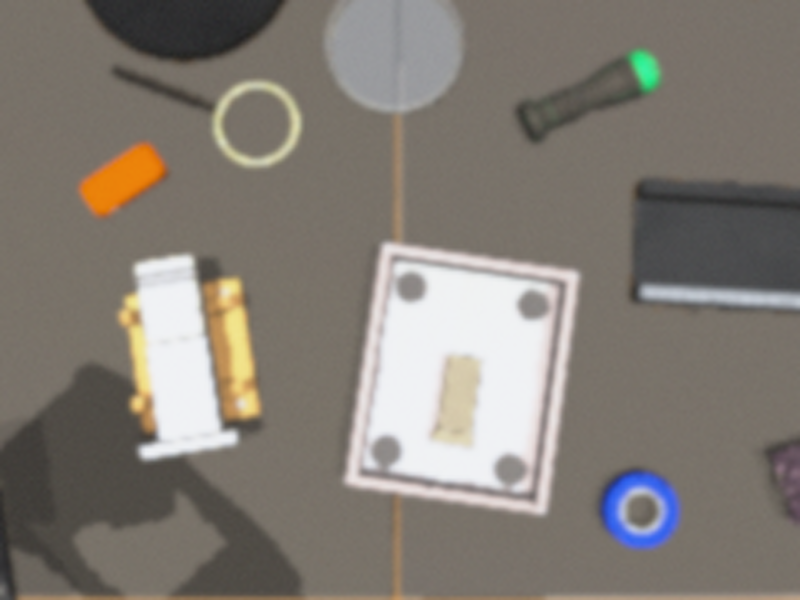

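The final top view shows the tube back in the notches at (185,355). The stone is flat on the tray floor at (460,400), the bystanders haven't moved, and the arm is clear.

```bash
python3 -c "
from cell import *
print(hand_in())"
```

```text
the job is handed in; nothing more can be done
None
```

The stone is out and lying flat in the tray, and the empty tube is back in its cradle. I handed the job in at about 25 s of the 48 s allowed.

**What I did**
- I gripped the tube across its sides and carried it over the tray. With the grip eased to 10 N it swung about 50° mouth down, then I gripped it firmly again.
- I tapped the rim's face on the inner top edge of the robot-side wall: one slow touch, one tap at about 0.16 m/s and two at about 0.2 m/s (commanded speeds). The load on the wrist dropped from about 5.5 N to 3.3 N, and the stone was visible in the tray.
- I levelled the tube by rolling its underside on that wall's outer edge under a light grip. Then I laid it in the notches, released it and backed the arm away.

**Last checks**
- **Tube:** both cameras put it level and within about 1 mm of where it started, at a yaw of 9.95° against 10.1° before.
- **Stone and bystanders:** in the last top view the stone is on the tray floor and nothing else appears to have moved. I judged the bystanders by eye, not by measurement.
- **Robot:** the gripper is open, the arm is clear and the contact force is near zero.

**What went wrong or disagreed**
- **First grasp missed:** the fingers closed above the tube without moving it. The camera showed the fingertips about 6 mm above the reported TCP, although `tip_reach` puts them 25 mm ahead of it. I worked with the camera's offset from then on.
- **Rim pressed on the wall:** while I was placing the tube for levelling, its rim pressed on top of the tray wall with about 54 N at the wrist. That is under the 120 N limit, but I did not plan it.
- **Stone position not measured:** my colour mask for the stone found no pixels in the last check, so its position rests on the pictures and the load drop.

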